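Clear down the screen-printing station

ROBOT

A 6-joint arm with a two-finger parallel gripper is mounted at the origin on the work surface. World frame = base frame: x ahead of the robot, y to its left, z up, the work surface at z = 0. Lengths are in m, angles in rad, forces in N, time in s.
With the tool pointing down it reaches from about 0.35 to 0.85 m from the base axis. Payload 8.1 kg.
Tool frame: the origin (TCP) lies between the finger pads; the fingertips stand ahead of it and the grasp point (between the pads) lies 6 mm ahead of it (bot.tip_extent is the z of the fingertips in the tool frame, in m); z points along the fingers, y is the line along which they close (so a half turn about z gives the same grasp; the last joint's range is limited). The gripper opens to 85 mm and grips with 20 to 120 N. Pads are 22 mm wide; open, the fingers measure 114 mm over their backs; the gripper's body (76 mm by 85 mm) begins 54 mm behind the grasp point. The pads swing forward as they close: fully open they stand 13 mm farther back than shut.
Start: joints at [-1.343, 0.13, 1.488, -0, 1.523, -0.085], TCP at [0.185, -0.571, 0.256] pointing down, gripper open.
Joint ranges: [-2.96, 2.96], [-0.89, 2.26], [0.02, 2.5], [-1.34, 4.48], [0, 2.73], [-2.66, 2.66]. Speed limits (rad/s): [2.39, 2.39, 2.79, 3.14, 3.14, 3.14].

INTERFACE

Orientations are given as [roll, pitch, yaw] about the fixed x, y, z axes, in that order (R = Rz(yaw) Ry(pitch) Rx(roll)).
In Python, from bench import readout, imaging, job, bot gives the robot as it stands.
- The arm moves only by the shell command python3 -m creep 'ROWS' [FORCE]. ROWS is JSON, a list of rows, each a list of 3 entries, a list of its own where there are three numbers: the shift along the tool's x, y, z in cm, then the turn, a rotation vector about the tool's x, y, z in degrees, then the finger opening in cm, from 0 to 8.54. A call has 1 to 8 rows; each row is the pose to reach, as a shift and turn from the pose commanded when the call began, along the tool's axes at that moment; what a row does not reach only later rows make up. A row lasts 1/12 s, in which the tool goes at most 41.7 mm and 7.16 degrees, less where a joint would pass 70% of its speed; a pose out of reach is approached as far as the arm can. A call with a gripper value outside its range is refused whole. The fingers move at their own pace and stop on an object; FORCE is the grip in N (left out, the last holds). Time passes only in rows, so rows that repeat a pose let the fingers close. It gives the time, the measured TCP pose, the force, the opening and the grip force at its end, in the units of the state.
- readout.sense(): the state, without advancing time (a new reading comes with each control period).
- imaging.read_camera(name): name is "scene" or "top" or "wrist"; returns a dict with "img" (384x512x3 uint8, blue, green, red), "range_z" (384x512 float32, m along the optical axis (not along the pixel's ray), 0 where there is no reading), "vertical_fov" (degrees; the focal length in pixels is half the picture's height over the tangent of half this angle, whatever the lens; pixels are square), "cx", "cy" (the principal point, pixels), "extrinsics" (4x4, takes a point from camera to world coordinates). Camera axes: x right, y down, z forward; pixel columns grow to the right and rows downward; lengths in m; the calibration is good to about 2 mm. A picture is of the moment at which its call begins.
- job.finish_job(): hands the job in; it is judged then, once.
Trained networks look in a picture, given as the dict that the camera call returned (one of the last four; its "shot" number tells which), for a name from the list of things; names that differ only in an ending like _2 or _b are one class to them, and where a whole thing is asked for, a point or a joint stands for the part that bears it (a point fixed in the world has none). Each returns a list of dicts, best first, with "confidence" (0 to 1); they miss things now and then, are a little off and sometimes report something else, mostly with a low value. They report only what shows in the picture. A call takes as long as a camera call. They do not tell look-alikes from the thing itself.
- imaging.search_frame(picture, query): "pixel" ([column, row] in pixels, amid what is visible of it).
- imaging.outline_of(picture, query): "pixels" (384x512 bool, what is visible of it) and "pixel" ([column, row] in pixels, amid what is visible of it).
- imaging.landmark_of(picture, query): "pixel" ([column, row] in pixels: a listed point, or the origin of a listed thing).
The state is a dict: "time": time; "joint_positions": joint angles; "dq": joint speeds; "joint_efforts": joint torques, N m; "ee_pos": TCP position; "tcp_rot": TCP orientation; "ft_force": force on the tool from outside, world axes, zero at the start; "wrist_torque": the same for the moment, N m; "finger_gap": opening from 0.0 (shut) to 1.0 (fully open); "finger_force": force on a finger pad.
Only numpy, scipy, OpenCV 4.12 (cv2) and the standard library are available. Lean on these libraries where they do the work, as an engineer would, in place of code of your own. Each camera call takes 0.05 s, during which the arm holds its last target. There are 200 camera calls.

TASK

Clear down the printing station: press the yellow-marked end of the printed plaque down so that it tips up out of its nest, lift it out and lay it flat, print up, on the floor of the black drying tray, and leave the nest floor pressed level again. Slide every ink-roller sleeve that is there fully down over the spindle of its own colour (two of a colour go one on top of the other; the sleeves may be done at any time). Do not tip or push away the two ink pots.

Things in the scene. Friction and masses are not known exactly. Their poses are not given: they have to be found in the camera images.
- nest: Grey printing block fixed on the table, 200 x 122 and 44 high, with a well 136 x 67 in the middle that holds the plaque flush with the top, 2 to 3 of gap all round. Origin at the centre of its underside, x along its length, z up. A yellow patch on the top at the -x end marks the end to press.
- press_mark (a point): Centre of the yellow patch, on top of the block 86 from the middle of the nest towards its -x end.
- nest_floor (a joint): See-saw floor of the well, an aluminium plate 128 x 58 x 6 on a level pivot across the middle of the nest (along its y), pivot line 31 above the table, the floor's top 3 above the pivot. Joint value in rad: 0 level (stop), growing to 0.42 (stop) as the -x (yellow) end goes down and the +x end rises. A friction pivot: it stays where it is left; moving it takes about 3 N at 50 from the pivot.
- plaque: Printed plywood plaque 130 x 62 x 10 with a blue, black and red print on its white top face, 0.09 kg; it lies loose on the see-saw floor, its underside 34 and its top 44 above the table when level. Origin at the centre of its underside, x along its length (same direction as the nest's x at the start), z up through the print. Fully tipped, its +x end stands about 25 clear of the block and can be gripped across its 62 width.
- tray: Shallow black drying tray fixed on the table, outside 144 (x) x 194 (y) x 12 high, walls 4, floor 4 thick. Origin at the centre of its underside, z up.
- spindle_blue: Storage spindle fixed on the table: round foot of blue plastic, diameter 80 and 10 high, with an upright steel shaft of diameter 30 whose top is at 98 (the last 8 tapers to diameter 18). Holds up to two sleeves, one on the other, the lower resting on the foot (10 above the table). Origin on the shaft axis at table level, z up.
- spindle_orange: Storage spindle fixed on the table: round foot of orange plastic, diameter 80 and 10 high, with an upright steel shaft of diameter 30 whose top is at 98 (the last 8 tapers to diameter 18). Holds up to two sleeves, one on the other, the lower resting on the foot (10 above the table). Origin on the shaft axis at table level, z up.
- sleeve_blue1: Rubber ink-roller sleeve, blue: a plain open tube standing on the table, outer diameter 60, height 40, bore 34 (straight through), 0.15 kg. Origin at the centre of its underside, z along the bore. Two of this colour may be present, alike; None if absent.
- sleeve_blue2: Rubber ink-roller sleeve, blue: a plain open tube standing on the table, outer diameter 60, height 40, bore 34 (straight through), 0.15 kg. Origin at the centre of its underside, z along the bore. Two of this colour may be present, alike; None if absent.
- sleeve_orange1: Rubber ink-roller sleeve, orange: a plain open tube standing on the table, outer diameter 60, height 40, bore 34 (straight through), 0.15 kg. Origin at the centre of its underside, z along the bore. Two of this colour may be present, alike; None if absent.
- sleeve_orange2: Rubber ink-roller sleeve, orange: a plain open tube standing on the table, outer diameter 60, height 40, bore 34 (straight through), 0.15 kg. Origin at the centre of its underside, z along the bore. Two of this colour may be present, alike; None if absent.
- pot_black: Ink pot, white with a black cap, diameter 58, height 58, 0.25 kg, loose; leave alone. Origin at the centre of its underside.
- pot_yellow: Ink pot, white with a yellow cap, diameter 58, height 58, 0.25 kg, loose; leave alone. Origin at the centre of its underside.
There are look-alikes about, which are no part of the job. Of the things shaped like the plaque, the plywood one is meant.

How it is judged:
On the way, in this order (a step that is already met when the one before it is completed fails the run):
1. the nest floor has been tipped up by pressing the marked end (value of joint nest_floor above 0.28 rad), for 0.1 s.
2. the plaque lies flat, print up, in the drying tray (angle between plaque's own z axis and vertical below 0.06 rad and z of plaque in the frame of tray below 0.009 m and x of plaque in the frame of tray between -0.07 and 0.07 m and y of plaque in the frame of tray between -0.095 and 0.095 m and linear speed of plaque below 0.03 m/s), for 0.2 s.
At the end, for the whole second after the job is handed in: Plaque flat (0.06 rad), print up, on the tray floor; nest floor level (under 0.08 rad); each sleeve present on its own colour's spindle, within 6 mm of the axis, upright (0.08 rad), fully down on the foot or the other sleeve (underside under 54 mm); all at rest (all of step 2 and value of joint nest_floor below 0.08 rad and horizontal distance between each of sleeve_blue1, sleeve_blue2 and spindle_blue below 0.006 m and height (world z) of each of sleeve_blue1, sleeve_blue2, sleeve_orange1, sleeve_orange2 below 0.054 m and angle between each of sleeve_blue1, sleeve_blue2, sleeve_orange1, sleeve_orange2's own z axis and vertical below 0.08 rad and linear speed of each of sleeve_blue1, sleeve_blue2, sleeve_orange1, sleeve_orange2 below 0.03 m/s and horizontal distance between each of sleeve_orange1, sleeve_orange2 and spindle_orange below 0.006 m); the robot touches nothing.
It fails at once if the black ink pot is tipped or pushed more than 50 mm away (angle between pot_black's own z axis and vertical above 0.5 rad or distance of pot_black from where it was at the start of the episode above 0.05 m).
It fails at once if the yellow ink pot is tipped or pushed more than 50 mm away (angle between pot_yellow's own z axis and vertical above 0.5 rad or distance of pot_yellow from where it was at the start of the episode above 0.05 m).
Of sleeve_blue1, sleeve_blue2, sleeve_orange1, sleeve_orange2 only 2 to 4 are there at a start; the rules pass over those that are not, and their reading is None.
At some moment in a run one of sleeve_blue1, sleeve_blue2, sleeve_orange1, sleeve_orange2 may be knocked a few centimetres aside while the robot is not near it.
It also fails if it takes over 210 s, if anything falls off the work surface, if the arm or the gripper's body presses on something with over 40 N, if the wrist force passes 120 N, or if a joint passes its speed limit or range.

## Working session

There is one attempt and no reset: what is moved stays moved. The work goes in short steps, Python scripts to look and compute and a shell command to move; the robot and the scene stay as the last step left them, time stands still between calls to the robot, and variables do not carry over. Pictures are saved under pics/ and viewed, at most 14 in all, crops included, and the job is handed in when it is done.

```bash
mkdir -p pics; ls
cat > h.py <<'E'
import numpy as np, cv2
from bench import readout, imaging, job, bot
from scipy.spatial.transform import Rotation as Ro
def cam(n): return imaging.read_camera(n)
def cloud(p):
    h,w=p["range_z"].shape; f=h/2/np.tan(np.radians(p["vertical_fov"])/2)
    v,u=np.mgrid[:h,:w]; z=p["range_z"]
    P=np.stack([(u-p["cx"])/f*z,(v-p["cy"])/f*z,z],-1)
    T=np.array(p["extrinsics"]); Q=P@T[:3,:3].T+T[:3,3]; Q[z<=0]=np.nan
    return Q
def save(p,name,crop=None,k=1):
    i=p["img"]
    if crop: x0,y0,x1,y1=crop; i=i[y0:y1,x0:x1]
    cv2.imwrite("pics/"+name+".png",cv2.resize(i,None,fx=k,fy=k,interpolation=cv2.INTER_CUBIC))
def pose():
    s=readout.sense(); return np.array(s["ee_pos"]),Ro.from_euler('xyz',s["tcp_rot"])
def to(p):  # world target TCP -> tool shift cm
    t,R=pose(); return np.round(R.inv().apply(np.array(p)-t)*100,2)
E
python3 - <<'E'
from h import *
for n in("top","scene"):
    p=cam(n); save(p,n+"0",k=1.5); Q=cloud(p)
    print(n,np.round(p["extrinsics"],3).tolist())
    for q in ["nest","press_mark","plaque","tray","spindle_blue","spindle_orange","sleeve_blue1","sleeve_orange1","pot_black","pot_yellow"]:
        for r in imaging.outline_of(p,q):
            m=r["pixels"]; c=np.nanmedian(Q[m],0); zt=np.nanpercentile(Q[m][:,2],95)
            t=m&(Q[...,2]>zt-.006); 
            print(q,round(r["confidence"],2),np.round(r["pixel"]),"med",np.round(c,3),"ztop",round(zt,3),"topmean",np.round(np.nanmean(Q[t],0),3),m.sum())
        if q in("press_mark",):
            print([(np.round(r["pixel"]),np.round(Q[int(r["pixel"][1]),int(r["pixel"][0])],3)) for r in imaging.landmark_of(p,q)])
print(readout.sense(),bot.tip_extent)
E
```

```text
pics
top [[0.023, -0.997, 0.076, 0.373], [-1.0, -0.022, 0.012, -0.053], [-0.011, -0.076, -0.997, 1.562], [0.0, 0.0, 0.0, 1.0]]
nest 0.97 [174. 178.] med [0.541 0.302 0.042] ztop 0.048 topmean [0.54  0.311 0.045] 1451
press_mark 0.92 [172. 180.] med [0.534 0.304 0.043] ztop 0.048 topmean [0.538 0.311 0.045] 1321
[(array([157., 201.]), array([0.457, 0.334, 0.043]))]
plaque 0.87 [197. 234.] med [0.344 0.195 0.009] ztop 0.015 topmean [0.344 0.197 0.012] 657
plaque 0.87 [156. 263.] med [0.234 0.343 0.009] ztop 0.015 topmean [0.233 0.34  0.011] 649
plaque 0.73 [166. 177.] med [0.54  0.31  0.043] ztop 0.049 topmean [0.54  0.31  0.046] 705
plaque 0.66 [222. 187.] med [0.499 0.111 0.009] ztop 0.015 topmean [0.499 0.113 0.012] 643
tray 0.68 [247. 137.] med [0.694 0.016 0.004] ztop 0.012 topmean [0.695 0.017 0.009] 2142
spindle_blue 0.68 [362. 195.] med [ 0.486 -0.391  0.011] ztop 0.098 topmean [ 0.489 -0.397  0.097] 413
spindle_orange 0.64 [318. 147.] med [ 0.655 -0.23   0.012] ztop 0.098 topmean [ 0.66  -0.235  0.097] 403
sleeve_blue1 0.74 [259. 193.] med [ 0.48  -0.033  0.038] ztop 0.044 top
[... 2557 characters left out ...]
8
{'time': 1.2, 'joint_positions': array([-1.34343111e+00,  1.30381284e-01,  1.48818893e+00,  7.19924017e-06,
        1.52294617e+00, -8.54108015e-02]), 'dq': array([ 0.00139363,  0.00112707,  0.00113976,  0.00127143, -0.00181353,
        0.00065298]), 'joint_efforts': array([ 3.51134595e-04, -5.69317532e+01, -5.00869024e+01, -2.29758825e-04,
        1.19185490e-03,  1.37874309e-05]), 'ee_pos': array([ 0.18464465, -0.57091245,  0.25630949]), 'tcp_rot': array([ 3.14151605e+00, -6.58955061e-07,  3.12775672e-01]), 'ft_force': array([ 0.09684559,  0.69585984, -0.57673542]), 'wrist_torque': array([ 0.02345216,  0.01365332, -0.01722665]), 'finger_force': 0.0, 'finger_gap': 1.000970623215452} 0.025
```

View pics/top0.png

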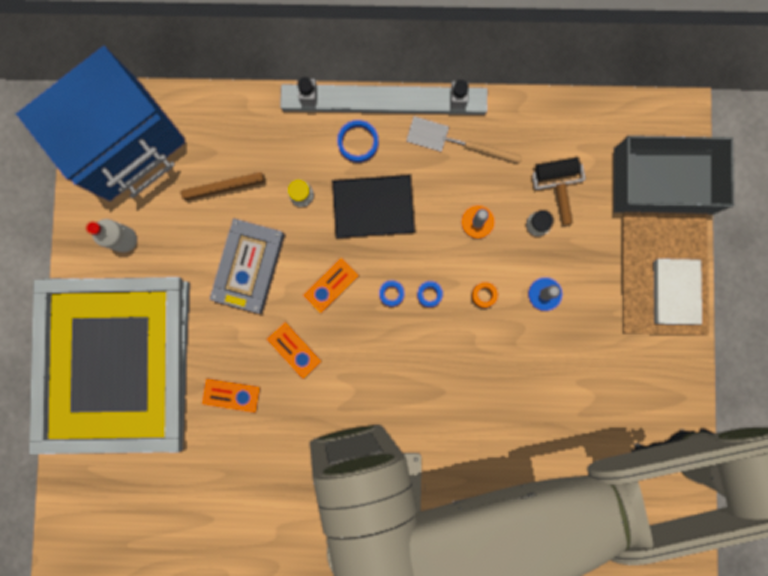

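View pics/scene0.png

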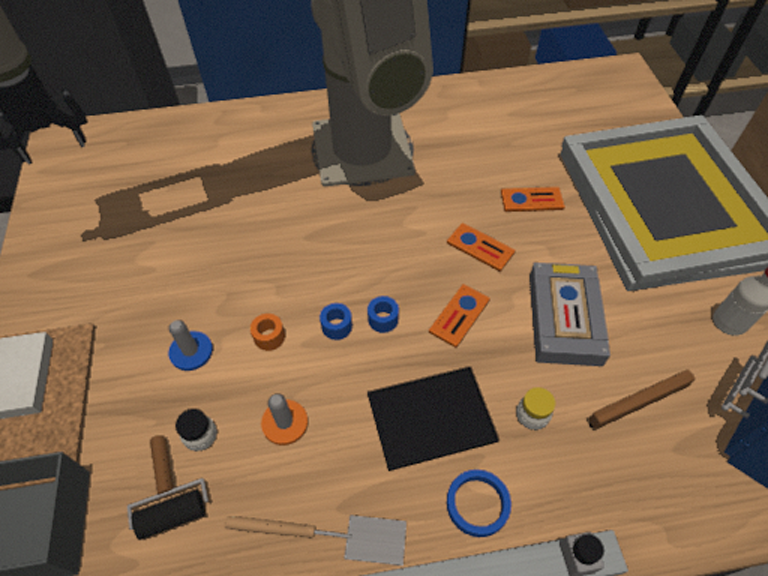

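The top view shows the grey nest at (245,265), yellow end towards the robot. The plywood plaque, white with a print, lies in it. The look-alikes are three orange plaques at (331,285), (293,350) and (231,395), and a blue tape ring at (358,140). Three sleeves are present: blue at (391,293) and (430,293), orange at (484,295). The spindles are at (478,222) orange and (545,294) blue, the tray at (373,206) and the pots at (299,193) and (540,222). The one meant is the plaque in the nest, because it is the only wooden one. I'll confirm it in a crop before reaching for it.

Run:
```python
from h import *
print(to([0.485,-0.25,0.236]))
p=cam("scene"); save(p,"crop1",(290,110,420,260),4);
```

```text
[ 38.45 -21.29   2.03]
```

View pics/crop1.png

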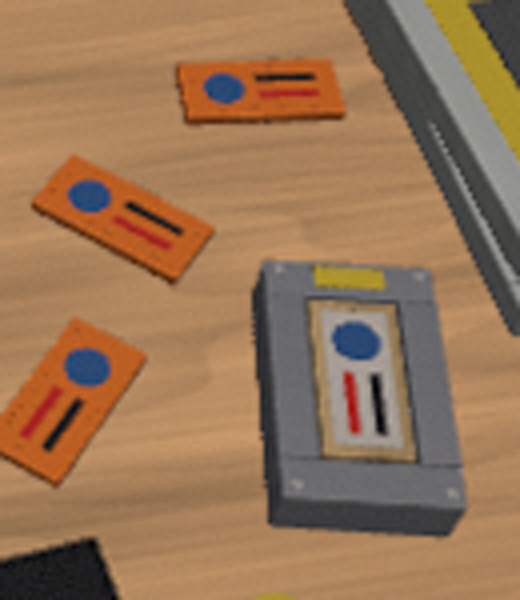

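The crop confirms it: the plaque in the nest has a plywood rim and a white printed face, and the yellow patch is at its blue-dot end. The other three are orange. I'll start with the orange sleeve.

```bash
python3 -m creep '[[[3.5,-1.9,0],[0,0,0],8.5],[[7,-3.8,0],[0,0,0],8.5],[[10.5,-5.7,0],[0,0,0],8.5],[[14,-7.6,0],[0,0,0],8.5],[[17.5,-9.5,0],[0,0,0],8.5],[[21,-11.5,0],[0,0,0],8.5],[[24.5,-13.5,0.5],[0,0,0],8.5],[[28,-15.5,1],[0,0,0],8.5]]' 40
python3 -m creep '[[[3.5,-2,0.3],[0,0,0],8.5],[[7,-4,0.6],[0,0,0],8.5],[[10.4,-5.8,1],[0,0,0],8.5],[[10.4,-5.8,1],[0,0,0],8.5],[[10.4,-5.8,1],[0,0,0],8.5]]'
python3 - <<'E'
from h import *
t,R=pose(); print(t,R.as_euler('xyz'))
p=cam("wrist"); Q=cloud(p); save(p,"w1",k=1.5); print(np.round(p["extrinsics"],3).tolist())
for q in ["sleeve_orange1","sleeve_blue1","spindle_orange","spindle_blue","pot_black"]:
    for r in imaging.outline_of(p,q):
        m=r["pixels"]; zt=np.nanpercentile(Q[m][:,2],95); k=m&(Q[...,2]>zt-.006)
        (c,rad)=cv2.minEnclosingCircle(Q[k][:,:2].astype(np.float32))
        print(q,round(r["confidence"],2),np.round(r["pixel"]),"z",round(zt,3),"mean",np.round(np.nanmean(Q[k],0),3),"circ",np.round(c,4),round(rad,4))
E
```

```text
time: 1.92
ee_pos: [0.4046, -0.3359, 0.2469]
tcp_rot: [3.14, -0.001, 0.313]
ft_force: [1.1, -0.3, -0.8]
finger_gap: 0.995
finger_force: 0.0
time: 2.33
ee_pos: [0.4856, -0.2481, 0.236]
tcp_rot: [-3.141, 0.0, 0.317]
ft_force: [-0.7, -0.5, 0.1]
finger_gap: 0.993
finger_force: 0.0
[ 0.48555612 -0.24806885  0.23595262] [-3.14103334e+00  3.34953047e-04  3.16903640e-01]
[[0.312, -0.909, -0.278, 0.557], [-0.95, -0.298, -0.09, -0.225], [-0.001, 0.292, -0.956, 0.355], [0.0, 0.0, 0.0, 1.0]]
sleeve_orange1 0.6 [257. 176.] z 0.043 mean [ 0.485 -0.248  0.042] circ [ 0.4843 -0.2485] 0.0299
sleeve_orange1 0.5 [445.  36.] z 0.061 mean [ 0.658 -0.377  0.059] circ [ 0.6585 -0.3781] 0.0263
sleeve_blue1 0.83 [135. 130.] z 0.043 mean [ 0.484 -0.121  0.041] circ [ 0.4832 -0.1203] 0.0299
sleeve_blue1 0.8 [ 51. 102.] z 0.043 mean [ 0.484 -0.031  0.041] circ [ 0.4827 -0.0306] 0.0304
sleeve_blue1 0.44 [254. 174.] z 0.043 mean [ 0.485 -0.249  0.042] circ [ 0.4843 -0.2489] 0.0299
spindle_orange 0.63 [296.  13.] z 0.016 mean [ 0.641 -0.239  0.012] circ [ 0.653  -0.2353] 0.0388
spindle_blue 0.56 [378. 202.] z 0.099 mean [ 0.492 -0.393  0.098] circ [ 0.4906 -0.3948] 0.0139
pot_black 0.84 [443.  38.] z 0.061 mean [ 0.658 -0.377  0.059] circ [ 0.6585 -0.3781] 0.0263
```

```bash
python3 -m creep '[[[-0.1,0,4],[0,0,0],8.5],[[-0.1,0,8],[0,0,0],8.5],[[-0.1,0,12],[0,0,0],8.5],[[-0.1,0,15],[0,0,0],8.5],[[-0.1,0,17.5],[0,0,0],8.5],[[-0.1,0,19.3],[0,0,0],8.5],[[-0.1,0,19.9],[0,0,0],8.5],[[-0.1,0,19.9],[0,0,0],8.5]]' 40
python3 -m creep '[[[0,0,0],[0,0,0],5],[[0,0,0],[0,0,0],5],[[0,0,0],[0,0,0],5],[[0,0,0],[0,0,0],5],[[0,0,0],[0,0,0],5],[[0,0,0],[0,0,0],5],[[0,0,0],[0,0,0],5],[[0,0,0],[0,0,0],5]]'
python3 -m creep '[[[0,0,-2],[0,0,0],5],[[0,0,-5],[0,0,0],5],[[0,0,-8],[0,0,0],5],[[0,0,-11],[0,0,0],5],[[0,0,-14],[0,0,0],5],[[0,0,-14],[0,0,0],5]]'
python3 - <<'E'
from h import *
print(to([0.661,-0.233,0.176]))
p=cam("wrist"); Q=cloud(p); save(p,"w2",k=1.5)
for q in ["spindle_orange","sleeve_orange1"]:
    for r in imaging.outline_of(p,q):
        m=r["pixels"]; zt=np.nanpercentile(Q[m][:,2],95); k=m&(Q[...,2]>zt-.006)
        c,rad=cv2.minEnclosingCircle(Q[k][:,:2].astype(np.float32))
        print(q,round(r["confidence"],2),np.round(r["pixel"]),"z",round(zt,3),"mean",np.round(np.nanmean(Q[k],0),3),"circ",np.round(c,4),round(rad,4))
E
```

```text
time: 3.3
ee_pos: [0.4818, -0.2502, 0.0355]
tcp_rot: [-3.139, 0.002, 0.311]
ft_force: [1.0, 0.3, 0.9]
finger_gap: 0.996
finger_force: 0.0
time: 3.97
ee_pos: [0.485, -0.2515, 0.0399]
tcp_rot: [3.138, -0.002, 0.313]
ft_force: [-1.6, -0.8, 5.5]
finger_gap: 0.694
finger_force: 43.5
time: 4.47
ee_pos: [0.4871, -0.2526, 0.1862]
tcp_rot: [3.132, -0.008, 0.313]
ft_force: [0.2, -0.8, -0.1]
finger_gap: 0.697
finger_force: 44.1
[17.14  3.47  1.2 ]
spindle_orange 0.76 [293.  11.] z 0.013 mean [ 0.634 -0.241  0.012] circ [ 0.6425 -0.238 ] 0.0344
sleeve_orange1 0.55 [257. 259.] z 0.189 mean [ 0.49  -0.252  0.188] circ [ 0.4876 -0.2528] 0.0301
sleeve_orange1 0.3 [465.  33.] z 0.061 mean [ 0.654 -0.375  0.059] circ [ 0.6567 -0.3778] 0.0258
```

View pics/w2.png

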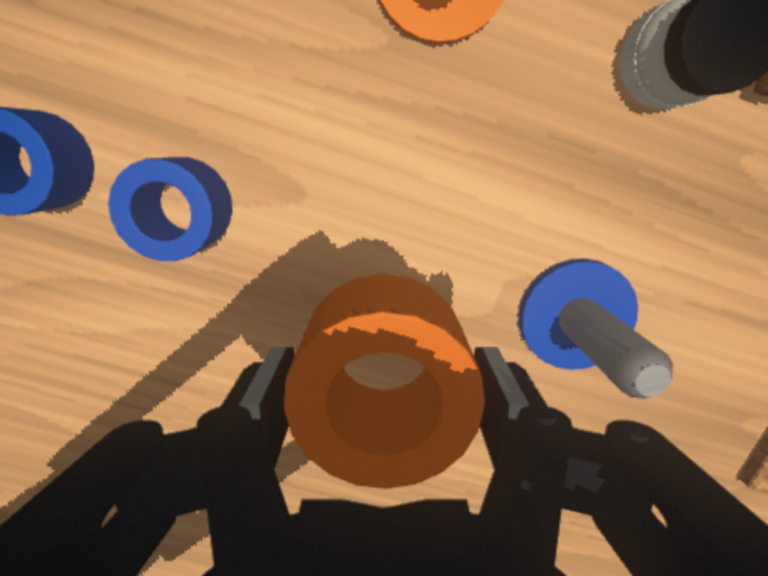

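The wrist view shows the orange sleeve held level at (385,400), with the blue spindle at (600,330) and the orange spindle's foot just in view at (440,10). Next I'll move closer and measure the orange spindle.

```bash
python3 -m creep '[[[3,0.6,0],[0,0,0],5],[[6,1.2,0],[0,0,0],5],[[8,1.8,0],[0,0,0],5],[[9,2,0],[0,0,0],5],[[9,2,0],[0,0,0],5],[[9,2,0],[0,0,0],5]]'
cat >> h.py <<'E'
def spindle(p,q):
    Q=cloud(p)
    for r in imaging.outline_of(p,q):
        m=cv2.dilate(r["pixels"].astype(np.uint8),np.ones((9,9)))>0
        k=m&(Q[...,2]>.0955)&(Q[...,2]<.104); f=m&(Q[...,2]>.007)&(Q[...,2]<.013)
        o=[]
        for s in(k,f):
            if s.sum()>5:
                c,rad=cv2.minEnclosingCircle(Q[s][:,:2].astype(np.float32)); o+=[np.round(c,4),round(rad,4)]
        print(q,round(r["confidence"],2),np.round(r["pixel"]),o)
def rings(p,q):
    Q=cloud(p)
    for r in imaging.outline_of(p,q):
        m=r["pixels"]; zt=np.nanpercentile(Q[m][:,2],95); k=m&(Q[...,2]>zt-.006)
        c,rad=cv2.minEnclosingCircle(Q[k][:,:2].astype(np.float32))
        print(q,round(r["confidence"],2),np.round(r["pixel"]),"z",round(zt,3),"circ",np.round(c,4),round(rad,4))
E
python3 - <<'E'
from h import *
print(pose()[0])
for n in("wrist","scene","top"):
    p=cam(n); spindle(p,"spindle_orange"); spindle(p,"spindle_blue")
    if n=="wrist": rings(p,"sleeve_orange1")
E
```

```text
time: 5.12
ee_pos: [0.5744, -0.241, 0.1751]
tcp_rot: [-3.139, 0.003, 0.314]
ft_force: [-0.1, 0.6, -0.9]
finger_gap: 0.697
finger_force: 44.0
[ 0.57443578 -0.24102817  0.17507741]
spindle_orange 0.74 [281.  78.] [array([ 0.6611, -0.2327]), 0.0128, array([ 0.6613, -0.233 ]), 0.0401]
sleeve_orange1 0.67 [255. 259.] z 0.178 circ [ 0.5746 -0.2411] 0.0304
spindle_orange 0.76 [189. 279.] [array([ 0.6605, -0.232 ]), 0.012, array([ 0.6597, -0.2321]), 0.0406]
spindle_blue 0.95 [127. 232.] [array([ 0.4918, -0.3927]), 0.0137, array([ 0.4888, -0.3959]), 0.0415]
spindle_orange 0.72 [248. 137.] [array([0.7009, 0.0153]), 0.1204]
spindle_orange 0.64 [363. 195.] [array([ 0.4901, -0.3981]), 0.0116, array([ 0.4867, -0.4039]), 0.0515]
spindle_orange 0.56 [313. 143.] [array([ 0.6716, -0.2138]), 0.0358]
spindle_orange 0.53 [263. 200.] [array([ 0.4826, -0.0323]), 0.0448]
spindle_blue 0.89 [362. 195.] [array([ 0.4901, -0.3981]), 0.0116, array([ 0.4927, -0.4055]), 0.0558]
spindle_blue 0.42 [163. 178.] []
spindle_blue 0.4 [283. 190.] [array([ 0.5046, -0.1091]), 0.0275]
```

```bash
python3 -m creep '[[[3,0.7,0],[0,0,0],5],[[6,1.4,0],[0,0,0],5],[[8,1.8,0],[0,0,0],5],[[8.5,1.9,0],[0,0,0],5],[[8.5,1.9,0],[0,0,0],5],[[8.5,1.9,0],[0,0,0],5],[[8.5,1.9,0],[0,0,0],5],[[8.5,1.9,0],[0,0,0],5]]'
python3 - <<'E'
from h import *
print(to([.661,-.233,.175]))
p=cam("wrist"); rings(p,"sleeve_orange1"); print(to([.661,-.233,.175]))
E
```

```text
time: 6.28
ee_pos: [0.6612, -0.2339, 0.1774]
tcp_rot: [-3.141, 0.0, 0.312]
ft_force: [-0.4, -0.3, -1.2]
finger_gap: 0.694
finger_force: 44.0
[ 0.01 -0.09  0.24]
sleeve_orange1 0.91 [256. 262.] z 0.18 circ [ 0.661  -0.2343] 0.0308
[-0.01 -0.1   0.25]
```

```bash
python3 -m creep '[[[0,-0.1,2],[0,0,0],5],[[0,-0.1,3.5],[0,0,0],5],[[0,-0.1,5],[0,0,0],5],[[0,-0.1,6.5],[0,0,0],5],[[0,-0.1,8],[0,0,0],5],[[0,-0.1,9.5],[0,0,0],5],[[0,-0.1,11],[0,0,0],5],[[0,-0.1,12],[0,0,0],5]]'
python3 -m creep '[[[0,0,0],[0,0,0],8.5],[[0,0,0],[0,0,0],8.5],[[0,0,0],[0,0,0],8.5],[[0,0,0],[0,0,0],8.5],[[0,0,0],[0,0,0],8.5],[[0,0,0],[0,0,0],8.5]]'
python3 -m creep '[[[0,0,-3],[0,0,0],8.5],[[0,0,-7],[0,0,0],8.5],[[0,0,-11],[0,0,0],8.5],[[-2,0,-14],[0,0,0],8.5],[[-5,0,-14],[0,0,0],8.5],[[-8,0,-14],[0,0,0],8.5],[[-10,0,-14],[0,0,0],8.5],[[-10,0,-14],[0,0,0],8.5]]'
python3 - <<'E'
from h import *
p=cam("wrist"); rings(p,"sleeve_orange1"); rings(p,"sleeve_blue1")
print(pose()[0],to([.483,-.1205,.236]))
p=cam("scene");rings(p,"sleeve_orange1"); rings(p,"sleeve_blue1"); save(p,"s2",k=1.5)
E
```

```text
time: 7.05
ee_pos: [0.6608, -0.2323, 0.0544]
tcp_rot: [-3.14, 0.002, 0.313]
ft_force: [-0.3, -0.7, -1.8]
finger_gap: 0.698
finger_force: 44.0
time: 7.55
ee_pos: [0.6624, -0.233, 0.0586]
tcp_rot: [3.14, -0.001, 0.313]
ft_force: [0.0, -0.7, -0.1]
finger_gap: 0.996
finger_force: 0.0
time: 8.22
ee_pos: [0.5638, -0.2649, 0.1982]
tcp_rot: [3.141, 0.001, 0.311]
ft_force: [-0.1, 0.6, -0.5]
finger_gap: 0.995
finger_force: 0.0
sleeve_orange1 0.57 [236.  67.] z 0.053 circ [ 0.6595 -0.2317] 0.03
sleeve_blue1 0.88 [ 20. 174.] z 0.042 circ [ 0.4843 -0.0363] 0.0285
sleeve_blue1 0.72 [ 92. 202.] z 0.043 circ [ 0.4832 -0.1203] 0.0302
[ 0.56704317 -0.26351378  0.19799479] [ -3.6  -16.19  -3.82]
sleeve_orange1 0.85 [193. 281.] z 0.053 circ [ 0.6584 -0.2303] 0.0294
sleeve_orange1 0.44 [370. 212.] z 0.048 circ [0.541  0.3131] 0.1124
sleeve_blue1 0.9 [254. 208.] z 0.043 circ [ 0.4812 -0.0297] 0.03
sleeve_blue1 0.56 [226. 214.] z 0.043 circ [ 0.4828 -0.1185] 0.0296
```

```bash
python3 -m creep '[[[-0.5,-2,-0.5],[0,0,-6.5],8.5],[[-1,-4,-1],[0,0,-13],8.5],[[-1.5,-6.5,-1.5],[0,0,-19],8.5],[[-2,-9,-2],[0,0,-26],8.5],[[-2.5,-11.5,-2],[0,0,-32],8.5],[[-3,-13.5,-2],[0,0,-38],8.5],[[-3.6,-15.5,-2],[0,0,-44],8.5],[[-3.6,-16.2,-2],[0,0,-50],8.5]]'
python3 -m creep '[[[0,0,0],[0,0,0],8.5],[[0,0,0],[0,0,0],8.5],[[0,0,0],[0,0,0],8.5]]'
python3 - <<'E'
from h import *
p=cam("wrist"); rings(p,"sleeve_blue1"); t,R=pose(); print(R.as_euler('xyz'))
print(t,to([.483,-.1205,.036]))
E
```

```text
time: 9.18
ee_pos: [0.4818, -0.118, 0.2173]
tcp_rot: [-3.141, -0.001, 1.193]
ft_force: [-0.0, 0.6, 0.1]
finger_gap: 0.998
finger_force: 0.0
time: 9.43
ee_pos: [0.4831, -0.1207, 0.2174]
tcp_rot: [3.141, 0.0, 1.182]
ft_force: [-0.5, -0.4, -0.3]
finger_gap: 0.995
finger_force: 0.0
sleeve_blue1 0.83 [204.  77.] z 0.043 circ [ 0.4822 -0.0302] 0.0299
sleeve_blue1 0.63 [257. 177.] z 0.043 circ [ 0.4829 -0.1198] 0.0299
[3.14157464e+00 1.11479601e-04 1.18278787e+00]
[ 0.48291122 -0.12091997  0.21727628] [ 4.000e-02 -1.000e-02  1.813e+01]
```

```bash
python3 -m creep '[[[0,0,4],[0,0,0],8.5],[[0,0,8],[0,0,0],8.5],[[0,0,11],[0,0,0],8.5],[[0,0,14],[0,0,0],8.5],[[0,0,16],[0,0,0],8.5],[[0,0,17.5],[0,0,0],8.5],[[0,0,18.1],[0,0,0],8.5],[[0,0,18.1],[0,0,0],8.5]]' 40
python3 -m creep '[[[0,0,0],[0,0,0],5],[[0,0,0],[0,0,0],5],[[0,0,0],[0,0,0],5],[[0,0,0],[0,0,0],5],[[0,0,0],[0,0,0],5],[[0,0,0],[0,0,0],5],[[0,0,0],[0,0,0],5],[[0,0,0],[0,0,0],5]]'
python3 -m creep '[[[0,0,-2],[0,0,0],5],[[0,0,-5],[0,0,0],5],[[0,0,-8],[0,0,0],5],[[0,0,-11],[0,0,0],5],[[0,0,-14],[0,0,0],5],[[0,0,-14],[0,0,0],5]]'
python3 -m creep '[[[-3,1.3,0],[0,0,0],5],[[-6.5,2.9,0],[0,0,0],5],[[-10,4.4,0],[0,0,0],5],[[-13.5,6,0],[0,0,0],5],[[-17,7.5,0],[0,0,0],5],[[-20.5,9,0],[0,0,0],5],[[-23.5,10.4,0],[0,0,0],5],[[-25.1,11.1,0],[0,0,0],5]]'
python3 -m creep '[[[0,0,0],[0,0,0],5],[[0,0,0],[0,0,0],5],[[0,0,0],[0,0,0],5]]'
python3 - <<'E'
from h import *
p=cam("wrist"); rings(p,"sleeve_blue1"); spindle(p,"spindle_blue"); print(pose()[0],to([.4907,-.3948,.06]))
p=cam("scene"); rings(p,"sleeve_blue1")
E
```

```text
time: 10.2
ee_pos: [0.4812, -0.1203, 0.0345]
tcp_rot: [-3.138, 0.0, 1.184]
ft_force: [0.5, 0.2, -0.1]
finger_gap: 0.994
finger_force: 0.0
time: 10.87
ee_pos: [0.484, -0.121, 0.0382]
tcp_rot: [3.138, -0.0, 1.185]
ft_force: [-0.0, -0.1, 5.9]
finger_gap: 0.685
finger_force: 43.8
time: 11.37
ee_pos: [0.4861, -0.1216, 0.1841]
tcp_rot: [3.13, -0.0, 1.185]
ft_force: [1.2, 0.1, -0.2]
finger_gap: 0.68
finger_force: 44.1
time: 12.03
ee_pos: [0.4902, -0.3985, 0.1761]
tcp_rot: [3.141, 0.001, 1.183]
ft_force: [1.2, -0.3, -1.5]
finger_gap: 0.68
finger_force: 44.0
time: 12.28
ee_pos: [0.4909, -0.3939, 0.1759]
tcp_rot: [-3.141, -0.001, 1.185]
ft_force: [-1.0, -0.8, -2.5]
finger_gap: 0.686
finger_force: 44.0
sleeve_blue1 0.73 [254. 259.] z 0.18 circ [ 0.4915 -0.3943] 0.0311
spindle_blue 0.64 [256. 166.] [array([ 0.4903, -0.3956]), 0.04]
spindle_blue 0.53 [256. 261.] [array([ 0.4847, -0.4087]), 0.0373]
[ 0.49127519 -0.39343348  0.17634869] [-0.15 -0.   11.63]
sleeve_blue1 0.87 [113. 206.] z 0.18 circ [ 0.4909 -0.3862] 0.0293
sleeve_blue1 0.57 [253. 208.] z 0.043 circ [ 0.4803 -0.0296] 0.0314
```

```bash
python3 -m creep '[[[-0.15,0,2],[0,0,0],5],[[-0.15,0,3.5],[0,0,0],5],[[-0.15,0,5],[0,0,0],5],[[-0.15,0,6.5],[0,0,0],5],[[-0.15,0,8],[0,0,0],5],[[-0.15,0,9.5],[0,0,0],5],[[-0.15,0,11],[0,0,0],5],[[-0.15,0,11.8],[0,0,0],5]]'
python3 -m creep '[[[0,0,0],[0,0,0],8.5],[[0,0,0],[0,0,0],8.5],[[0,0,0],[0,0,0],8.5],[[0,0,0],[0,0,0],8.5],[[0,0,0],[0,0,0],8.5],[[0,0,0],[0,0,0],8.5]]'
python3 -m creep '[[[0,0,-3],[0,0,0],8.5],[[0,0,-7],[0,0,0],8.5],[[0,0,-11],[0,0,0],8.5],[[0,0,-14],[0,0,0],8.5],[[3,-1.3,-15],[0,0,0],8.5],[[6.5,-2.8,-16],[0,0,0],8.5],[[10,-4.3,-16],[0,0,0],8.5],[[13.5,-5.8,-16],[0,0,0],8.5]]'
python3 -m creep '[[[3.5,-1.5,0],[0,0,0],8.5],[[7,-3.1,0],[0,0,0],8.5],[[10.5,-4.6,0],[0,0,0],8.5],[[14,-6.1,0],[0,0,0],8.5],[[17.5,-7.6,0],[0,0,0],8.5],[[19.8,-8.8,0],[0,0,0],8.5],[[19.8,-8.8,0],[0,0,0],8.5],[[19.8,-8.8,0],[0,0,0],8.5]]'
python3 - <<'E'
from h import *
p=cam("wrist"); rings(p,"sleeve_blue1"); print(pose()[0],to([.4825,-.0302,.036]))
p=cam("scene"); rings(p,"sleeve_blue1")
E
```

```text
time: 13.2
ee_pos: [0.4898, -0.3948, 0.0563]
tcp_rot: [-3.139, -0.001, 1.186]
ft_force: [0.6, 0.6, -0.5]
finger_gap: 0.681
finger_force: 44.0
time: 13.7
ee_pos: [0.4909, -0.3965, 0.0593]
tcp_rot: [3.14, 0.001, 1.185]
ft_force: [0.7, 0.3, -0.2]
finger_gap: 0.997
finger_force: 0.0
time: 14.37
ee_pos: [0.4877, -0.2483, 0.2199]
tcp_rot: [3.139, 0.0, 1.184]
ft_force: [0.1, 0.1, 0.1]
finger_gap: 0.995
finger_force: 0.0
time: 15.03
ee_pos: [0.4804, -0.0313, 0.2188]
tcp_rot: [3.141, -0.0, 1.189]
ft_force: [-0.1, -0.3, -0.3]
finger_gap: 0.993
finger_force: 0.0
sleeve_blue1 0.81 [251. 174.] z 0.043 circ [ 0.4826 -0.0296] 0.0299
[ 0.48047527 -0.03305857  0.21864737] [ 0.35  0.07 18.26]
sleeve_blue1 0.72 [253. 208.] z 0.043 circ [ 0.4816 -0.0288] 0.0299
sleeve_blue1 0.7 [128. 234.] z 0.053 circ [ 0.488  -0.3924] 0.0307
```

```bash
python3 -m creep '[[[0.3,0.1,4],[0,0,0],8.5],[[0.3,0.1,8],[0,0,0],8.5],[[0.3,0.1,11],[0,0,0],8.5],[[0.3,0.1,14],[0,0,0],8.5],[[0.3,0.1,16],[0,0,0],8.5],[[0.3,0.1,17.5],[0,0,0],8.5],[[0.3,0.1,18.2],[0,0,0],8.5],[[0.3,0.1,18.2],[0,0,0],8.5]]' 40
python3 -m creep '[[[0,0,0],[0,0,0],5],[[0,0,0],[0,0,0],5],[[0,0,0],[0,0,0],5],[[0,0,0],[0,0,0],5],[[0,0,0],[0,0,0],5],[[0,0,0],[0,0,0],5],[[0,0,0],[0,0,0],5],[[0,0,0],[0,0,0],5]]'
python3 -m creep '[[[0,0,-2],[0,0,0],5],[[0,0,-5],[0,0,0],5],[[0,0,-8],[0,0,0],5],[[0,0,-11],[0,0,0],5],[[0,0,-14],[0,0,0],5],[[-2,0.9,-14],[0,0,0],5],[[-5,2.2,-14],[0,0,0],5],[[-8.5,3.7,-14],[0,0,0],5]]'
python3 -m creep '[[[-3.5,1.5,0],[0,0,0],5],[[-7,3,0],[0,0,0],5],[[-10.5,4.5,0],[0,0,0],5],[[-14,6,0],[0,0,0],5],[[-17.5,7.5,0],[0,0,0],5],[[-21,9.2,0],[0,0,0],5],[[-24,10.5,0],[0,0,0],5],[[-25.1,10.9,0],[0,0,0],5]]'
python3 -m creep '[[[0,0,0],[0,0,0],5],[[0,0,0],[0,0,0],5],[[0,0,0],[0,0,0],5],[[0,0,0],[0,0,0],5],[[0,0,0],[0,0,0],5]]'
python3 - <<'E'
from h import *
print(pose()[0],to([.4906,-.3952,.06]))
p=cam("wrist"); rings(p,"sleeve_blue1"); spindle(p,"spindle_blue"); print(pose()[0],to([.4906,-.3952,.06]))
E
```

```text
time: 15.9
ee_pos: [0.4809, -0.0309, 0.0344]
tcp_rot: [-3.138, 0.001, 1.184]
ft_force: [-1.4, 1.2, -0.1]
finger_gap: 0.998
finger_force: 0.0
time: 16.57
ee_pos: [0.4839, -0.0307, 0.0383]
tcp_rot: [3.138, -0.0, 1.186]
ft_force: [-2.1, -1.3, 6.4]
finger_gap: 0.699
finger_force: 43.6
time: 17.23
ee_pos: [0.4856, -0.123, 0.1783]
tcp_rot: [3.138, -0.001, 1.189]
ft_force: [0.5, 0.1, -2.0]
finger_gap: 0.695
finger_force: 44.1
time: 17.9
ee_pos: [0.4907, -0.4011, 0.177]
tcp_rot: [3.14, 0.002, 1.183]
ft_force: [0.7, 0.1, -0.9]
finger_gap: 0.694
finger_force: 44.1
time: 18.32
ee_pos: [0.4918, -0.3951, 0.1765]
tcp_rot: [3.142, -0.0, 1.187]
ft_force: [-0.0, 0.1, -1.7]
finger_gap: 0.695
finger_force: 44.1
[ 0.49175751 -0.39512426  0.17653587] [-0.05 -0.11 11.65]
sleeve_blue1 0.94 [250. 261.] z 0.181 circ [ 0.4928 -0.3957] 0.0307
sleeve_blue1 0.61 [252. 164.] z 0.053 circ [ 0.4904 -0.3922] 0.0299
sleeve_blue1 0.37 [253. 166.] z 0.073 circ [ 0.4933 -0.3875] 0.0118
spindle_blue 0.87 [254. 168.] [array([ 0.49  , -0.3957]), 0.0402]
[ 0.4916626  -0.39569011  0.1765372 ] [ 1.000e-02 -1.200e-01  1.165e+01]
```

```bash
python3 -m creep '[[[0,-0.15,2],[0,0,0],5],[[0,-0.15,3.5],[0,0,0],5],[[0,-0.15,5],[0,0,0],5],[[0,-0.15,6],[0,0,0],5],[[0,-0.15,7],[0,0,0],5],[[0,-0.15,8],[0,0,0],5],[[0,-0.15,8.4],[0,0,0],5],[[0,-0.15,8.4],[0,0,0],5]]'
python3 -m creep '[[[0,0,0],[0,0,0],8.5],[[0,0,0],[0,0,0],8.5],[[0,0,0],[0,0,0],8.5],[[0,0,0],[0,0,0],8.5],[[0,0,0],[0,0,0],8.5],[[0,0,0],[0,0,0],8.5]]'
python3 -m creep '[[[0,0,-3],[0,0,0],8.5],[[0,0,-7],[0,0,0],8.5],[[0,0,-11],[0,0,0],8.5],[[0,0,-14],[0,0,0],8.5],[[3,-1.3,-15],[0,0,7],8.5],[[6.5,-2.8,-15],[0,0,14],8.5],[[10,-4.3,-15],[0,0,21],8.5],[[13.5,-5.8,-15],[0,0,28],8.5]]'
python3 - <<'E'
from h import *
p=cam("scene"); rings(p,"sleeve_blue1"); rings(p,"sleeve_orange1"); save(p,"s3",k=1.5)
t,R=pose(); print(t,R.as_euler('xyz'))
# nest fit
Q=cloud(p)
m=(np.hypot(Q[...,0]-.54,Q[...,1]-.311)<.14)&(Q[...,2]>.036)&(Q[...,2]<.055)
c=cv2.minAreaRect(Q[m][:,:2].astype(np.float32)*1000); print("nest",c,np.median(Q[m][:,2]))
for r in imaging.landmark_of(p,"nest")+imaging.landmark_of(p,"plaque"): print(r["confidence"],np.round(r["pixel"]))
E
```

```text
time: 19.13
ee_pos: [0.4894, -0.3954, 0.091]
tcp_rot: [-3.14, -0.001, 1.186]
ft_force: [0.4, 0.3, -1.5]
finger_gap: 0.699
finger_force: 44.1
time: 19.63
ee_pos: [0.4902, -0.3961, 0.0927]
tcp_rot: [3.141, 0.0, 1.185]
ft_force: [-0.3, -0.7, 0.3]
finger_gap: 0.996
finger_force: 0.0
time: 20.3
ee_pos: [0.4867, -0.2478, 0.2429]
tcp_rot: [3.141, -0.001, 0.69]
ft_force: [-0.0, 0.1, 0.1]
finger_gap: 0.996
finger_force: 0.0
sleeve_blue1 0.62 [121. 224.] z 0.094 circ [ 0.4886 -0.3948] 0.0313
sleeve_orange1 0.81 [191. 281.] z 0.053 circ [ 0.6596 -0.2307] 0.0296
[ 0.48717444 -0.24666575  0.24268438] [ 3.14120388e+00 -4.46923687e-04  6.99379782e-01]
nest ((538.5528564453125, 314.20306396484375), (123.50372314453125, 202.98641967773438), 76.17015075683594) 0.04536039513585344
0.98 [374. 212.]
0.68 [288. 277.]
0.38 [190. 286.]
0.93 [306. 210.]
0.9 [376. 204.]
0.8 [321. 164.]
0.75 [354. 136.]
```

View pics/s3.png

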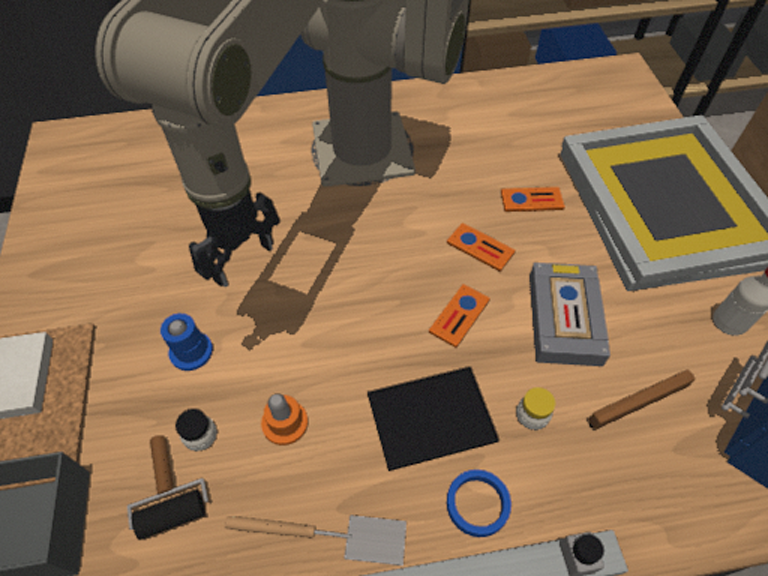

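The picture shows both blue sleeves stacked on the blue spindle at (187,345) and the orange one down on its spindle at (283,415). The pots are untouched. The nest comes next.

```bash
python3 -m creep '[[[2.2,-2.5,0],[0,0,6.8],8.5],[[4.4,-5,0],[0,0,13.6],8.5],[[6.6,-7.6,0],[0,0,20.4],8.5],[[8.8,-10.2,0],[0,0,27.2],8.5],[[11,-12.8,0],[0,0,34],8.5],[[13.2,-15.4,0],[0,0,40.8],8.5],[[15.4,-18,0],[0,0,47.6],8.5],[[17.6,-20.5,0],[0,0,54.4],8.5]]'
python3 -m creep '[[[-0.8,-3.2,0],[0,0,0],0],[[-1.6,-6.4,0],[0,0,0],0],[[-2.4,-9.8,0],[0,0,0],0],[[-3.2,-13.2,0],[0,0,0],0],[[-4,-16.6,0],[0,0,0],0],[[-5,-20,0],[0,0,0],0],[[-6,-23.4,0],[0,0,0],0],[[-6.6,-26.5,0],[0,0,0],0]]' 
python3 -m creep '[[[0,0,0],[0,0,0],0],[[0,0,0],[0,0,0],0],[[0,0,0],[0,0,0],0]]'
cat >> h.py <<'E'
def nest(p):
    Q=cloud(p); hsv=cv2.cvtColor(p["img"],cv2.COLOR_BGR2HSV)
    near=np.hypot(Q[...,0]-.54,Q[...,1]-.311)<.14
    m=near&(Q[...,2]>.037)&(Q[...,2]<.055)
    c=cv2.minAreaRect(Q[m][:,:2].astype(np.float32)*1000); print("block",c,np.median(Q[m][:,2]))
    w=m&((hsv[...,1]>50)&(hsv[...,0]<25))&(hsv[...,2]>60)
    y=w&(hsv[...,1]>170); print("yellow",np.nanmedian(Q[y],0),y.sum())
E
python3 - <<'E'
from h import *
t,R=pose(); print(t,R.as_euler('xyz'))
p=cam("wrist"); save(p,"w3",k=1.5); nest(p)
E
```

```text
time: 21.22
ee_pos: [0.4908, 0.0192, 0.2425]
tcp_rot: [3.141, -0.001, -0.251]
ft_force: [0.5, -0.6, 0.2]
finger_gap: 0.994
finger_force: 0.0
time: 21.88
ee_pos: [0.4914, 0.2933, 0.2423]
tcp_rot: [-3.142, -0.0, -0.245]
ft_force: [-0.0, -0.7, -0.3]
finger_gap: 0.002
finger_force: 0.0
time: 22.13
ee_pos: [0.4914, 0.2912, 0.2419]
tcp_rot: [3.141, 0.0, -0.245]
ft_force: [-0.6, -0.6, -0.2]
finger_gap: 0.002
finger_force: 0.0
[0.49144059 0.29118697 0.24189275] [ 3.14060381e+00  1.84737072e-04 -2.44762494e-01]
block ((539.9083251953125, 313.57391357421875), (122.33119201660156, 200.56044006347656), 76.0247802734375) 0.04579450026488191
yellow [0.55298753 0.30201004 0.0462637 ] 381
```

View pics/w3.png

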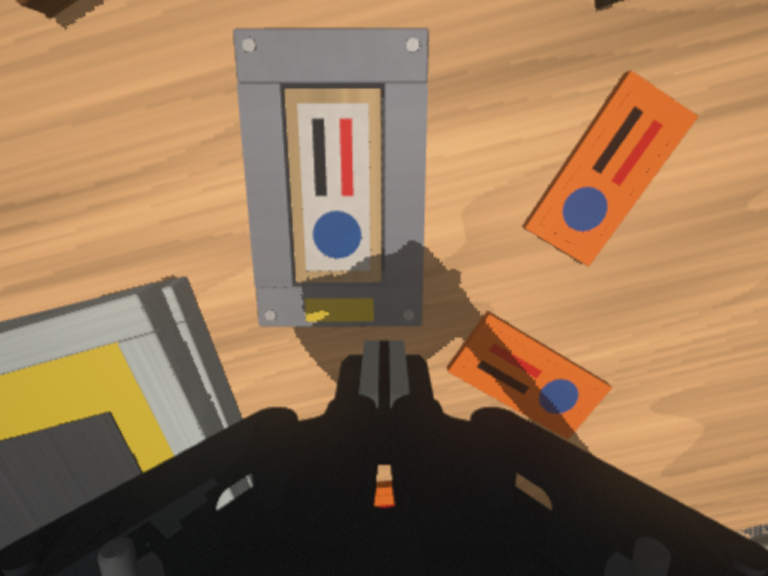

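The wrist view shows the nest square to the tool, with the yellow patch nearest the hand at (340,310) and the plaque upright in the well at (335,185). The fitted block measures 122 x 200.5, which matches the description, and gives centre (0.540, 0.3135) and yaw -14°. Now I'll press 50 mm from the pivot.

```bash
python3 -m creep '[[[-0.4,-1.7,3],[0,0,0],0],[[-0.8,-3.3,6],[0,0,0],0],[[-0.8,-3.3,9],[0,0,0],0],[[-0.8,-3.3,12],[0,0,0],0],[[-0.8,-3.3,14.5],[0,0,0],0],[[-0.8,-3.3,16],[0,0,0],0],[[-0.8,-3.3,16],[0,0,0],0],[[-0.8,-3.3,16],[0,0,0],0]]'
python3 - <<'E'
from h import *
R=pose()[1]; t=pose()[0]; print(t,R.as_euler('xyz'),to([.4915,.3256,.055]))
E
python3 -m creep '[[[0,0,0.5],[0,0,0],0],[[0,0,0.9],[0,0,0],0],[[0,0,1.3],[0,0,0],0],[[0,0,1.6],[0,0,0],0],[[0,0,1.9],[0,0,0],0],[[0,0,2.2],[0,0,0],0],[[0,0,2.4],[0,0,0],0],[[0,0,2.4],[0,0,0],0]]'
```

```text
time: 22.85
ee_pos: [0.4909, 0.3245, 0.0818]
tcp_rot: [3.14, 0.001, -0.247]
ft_force: [-0.3, -0.3, 0.9]
finger_gap: -0.001
finger_force: 0.0
[0.49093671 0.32445285 0.08176082] [ 3.14013670e+00  1.31473054e-03 -2.46614367e-01] [ 0.03 -0.13  2.68]
time: 23.52
ee_pos: [0.4906, 0.3263, 0.0579]
tcp_rot: [-3.141, 0.0, -0.245]
ft_force: [-2.0, 1.8, 0.9]
finger_gap: -0.0
finger_force: 1.2
```

```bash
python3 -m creep '[[[0,0,0.1],[0,0,0],0],[[0,0,0.2],[0,0,0],0],[[0,0,0.3],[0,0,0],0],[[0,0,0.4],[0,0,0],0],[[0,0,0.5],[0,0,0],0],[[0,0,0.5],[0,0,0],0]]'
python3 - <<'E'
from h import *
n=np.array([.540,.3135]); ex=np.array([.970,-.242]); ey=np.array([.242,.970])
for c in("wrist","scene"):
    p=cam(c); save(p,"t_"+c,*((((250,120,430,255)),4) if c=="scene" else (None,1.5))); Q=cloud(p)
    d=Q[...,:2]-n; u=d@ex; v=d@ey
    for a in range(-30,80,10):
        m=(abs(u-a/1000)<.004)&(abs(v)<.02)&(Q[...,2]>.01); print(a,np.round(np.nanmedian(Q[m][:,2]),4) if m.any() else None,end="; ")
    print()
print(readout.sense()["ft_force"],pose()[0])
E
```

```text
time: 24.02
ee_pos: [0.4908, 0.3261, 0.053]
tcp_rot: [3.142, 0.0, -0.245]
ft_force: [-3.5, 1.6, 2.5]
finger_gap: 0.002
finger_force: 1.8
-30 0.1122; -20 0.0393; -10 0.0431; 0 0.0472; 10 0.0513; 20 0.0553; 30 0.0593; 40 0.0633; 50 0.0665; 60 None; 70 None; 
-30 0.4294; -20 0.2031; -10 0.2894; 0 0.4092; 10 0.4071; 20 0.3979; 30 0.0616; 40 0.064; 50 0.0675; 60 0.0586; 70 0.0455; 
[-1.83741571  2.19924595  1.79617333] [0.49096994 0.32587855 0.05313383]
```

View pics/t_scene.png

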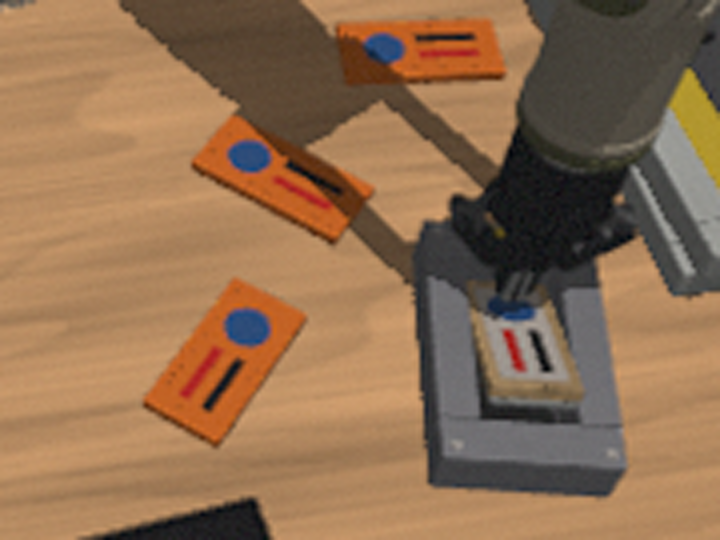

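The scene crop shows the plaque tipped up, its far end clear of the block at (535,385). The depth slope of 0.40 corresponds to about 0.384 rad. I'll nudge it on to the stop, then back off, open and tilt the tool to match.

```bash
python3 -m creep '[[[0,0,0.1],[0,0,0],0],[[0,0,0.2],[0,0,0],0],[[0,0,0.2],[0,0,0],0],[[0,0,0.2],[0,0,0],0]]'
python3 -m creep '[[[0,0,-2],[0,0,0],0],[[0,0,-5],[0,0,0],8.5],[[0,0,-8],[0,0,0],8.5],[[0,0,-11],[0,6,0],8.5],[[0,0,-12],[0,12,0],8.5],[[0,0,-12],[0,18,0],8.5],[[0,0,-12],[0,23,0],8.5],[[0,0,-12],[0,23,0],8.5]]'
python3 -m creep '[[[0,0,0],[0,0,0],7],[[0,0,0],[0,0,0],7],[[0,0,0],[0,0,0],7],[[0,0,0],[0,0,0],7]]'
python3 - <<'E'
from h import *
n=np.array([.540,.3135]); ex=np.array([.970,-.242]); ey=np.array([.242,.970])
t,R=pose(); print(t,R.as_euler('xyz'),R.as_matrix()[:,2],readout.sense()["finger_gap"])
p=cam("wrist"); save(p,"w4",k=1.5); Q=cloud(p)
d=Q[...,:2]-n; u=d@ex; v=d@ey; z=Q[...,2]
for a in range(-50,80,10):
    m=(abs(u-a/1000)<.004)&(abs(v)<.02)&(z<.1); print(a,np.round(np.nanmedian(z[m]),4) if m.any() else None,end="; ")
print()
T=R.inv().apply((Q-t).reshape(-1,3)); s=(abs(T[:,0])<.03)&(abs(T[:,1])<.065)&(T[:,2]<.045)
F=T[s]
for sg in(-1,1):
    f=F[F[:,1]*sg>.03]; print(sg,"tip z pct",np.round(np.percentile(f[:,2],[90,97,99,100]),4)); g=f[f[:,2]>np.percentile(f[:,2],97)-.008]; print(" y",np.round(np.percentile(g[:,1],[2,50,98]),4)," x",np.round(np.percentile(g[:,0],[2,50,98]),4))
# plaque side edges
m=(u>.02)&(u<.058)&(z>.05)&(z<.08)&(abs(v)<.05); print("plaque v",np.percentile(v[m],[1,99]),"u max",np.percentile(u[(z>.05)&(z<.08)&(abs(v)<.05)],99.5))
for a in(.02,.035,.05):
    k=m&(abs(u-a)<.005); print(a,np.percentile(v[k],[1,99]))
E
```

```text
time: 24.45
ee_pos: [0.4911, 0.3259, 0.0514]
tcp_rot: [3.142, -0.0, -0.245]
ft_force: [-3.1, -0.3, 4.9]
finger_gap: -0.002
finger_force: 2.7
time: 25.12
ee_pos: [0.4891, 0.3261, 0.1701]
tcp_rot: [3.14, -0.405, -0.242]
ft_force: [-1.6, -0.2, -0.9]
finger_gap: 0.98
finger_force: 0.0
time: 25.45
ee_pos: [0.4919, 0.3257, 0.1716]
tcp_rot: [-3.141, -0.401, -0.247]
ft_force: [-0.3, 0.6, 1.1]
finger_gap: 0.817
finger_force: 0.0
[0.49193307 0.32571799 0.17159963] [-3.14126395 -0.4006625  -0.24660897] [ 0.37830868 -0.09489379 -0.92080275] 0.8167646850360857
-50 0.0253; -40 0.0298; -30 0.0343; -20 0.0384; -10 0.043; 0 0.0474; 10 0.052; 20 0.0564; 30 0.0609; 40 0.0653; 50 0.0694; 60 0.064; 70 0.045; 
-1 tip z pct [-0.0097  0.0049  0.0109  0.0168]
 y [-0.0481 -0.0355 -0.035 ]  x [-0.0086  0.0083  0.0128]
1 tip z pct [-0.0096  0.0051  0.0108  0.017 ]
 y [0.0345 0.0349 0.0476]  x [-0.0086  0.0083  0.0129]
plaque v [-0.03033198  0.0301285 ] u max 0.05752767020781877
0.02 [-0.03035248  0.03038217]
0.035 [-0.03037554  0.03009341]
0.05 [-0.03017659  0.03009311]
```

View pics/w4.png

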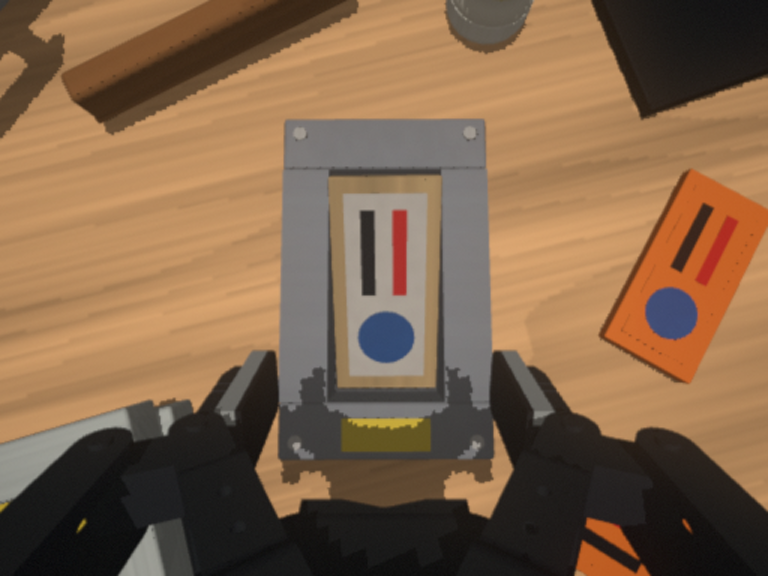

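The wrist view shows the tipped plaque centred between the open fingers, at 330-440 px across. Its slope is 0.42 rad, so it is on the stop. Now I'll go in along the plaque normal and grip.

```bash
python3 -m creep '[[[2.4,0,2],[0,0,0],8],[[4.7,0,4.5],[0,0,0],8],[[4.7,0,7],[0,0,0],8],[[4.7,0,9],[0,0,0],8],[[4.7,0,10.5],[0,0,0],8],[[4.7,0,10.8],[0,0,0],8],[[4.7,0,10.8],[0,0,0],8],[[4.7,0,10.8],[0,0,0],8]]'
python3 - <<'E'
from h import *
print(pose()[0],to([.5812,.3032,.0735]))
E
```

```text
time: 26.17
ee_pos: [0.5742, 0.3053, 0.0908]
tcp_rot: [-3.141, -0.401, -0.246]
ft_force: [-1.0, -0.5, 0.2]
finger_gap: 0.934
finger_force: 0.0
[0.57418171 0.30533226 0.09082949] [-0.    0.04  1.88]
```

```bash
python3 -m creep '[[[0,0.05,0.7],[0,0,0],8],[[0,0.05,1.4],[0,0,0],8],[[0,0.05,1.85],[0,0,0],8],[[0,0.05,1.85],[0,0,0],8],[[0,0.05,1.85],[0,0,0],8]]' 50
python3 -m creep '[[[0,0,0],[0,0,0],5.5],[[0,0,0],[0,0,0],5.5],[[0,0,0],[0,0,0],5.5],[[0,0,0],[0,0,0],5.5],[[0,0,0],[0,0,0],5.5],[[0,0,0],[0,0,0],5.5],[[0,0,0],[0,0,0],5.5],[[0,0,0],[0,0,0],5.5]]' 50
python3 -m creep '[[[0.6,0,-0.5],[0,0,0],5.5],[[1.2,0,-1.2],[0,0,0],5.5],[[2,0,-2.2],[0,0,0],5.5],[[2.8,0,-3.8],[0,0,0],5.5],[[3.8,0,-6],[0,0,0],5.5],[[5,0,-9],[0,0,0],5.5],[[6,0,-12],[0,0,0],5.5],[[6,0,-12],[0,0,0],5.5]]'
python3 - <<'E'
from h import *
p=cam("wrist"); save(p,"w5",k=1.5); t,R=pose(); print(t,R.as_euler('xyz'))
p=cam("scene"); save(p,"s5",(250,90,450,240),4)
p=cam("wrist"); Q=cloud(p); T=R.inv().apply((Q-t).reshape(-1,3)); s=(abs(T[:,1])<.02)&(T[:,0]<.04)&(T[:,0]>-.12)&(T[:,2]<.04)
c=np.polyfit(T[s,0],T[s,2],1); print("plaque slope in tool",c, s.sum(), np.percentile(T[s,0],[1,99]))
E
```

```text
time: 26.58
ee_pos: [0.5804, 0.3029, 0.0728]
tcp_rot: [3.141, -0.401, -0.245]
ft_force: [0.4, 0.1, -0.5]
finger_gap: 0.937
finger_force: 0.0
time: 27.25
ee_pos: [0.5808, 0.3032, 0.0736]
tcp_rot: [-3.141, -0.402, -0.245]
ft_force: [-2.8, -0.1, 2.5]
finger_gap: 0.706
finger_force: 57.2
time: 27.92
ee_pos: [0.5926, 0.303, 0.2182]
tcp_rot: [-3.131, -0.412, -0.249]
ft_force: [1.6, 0.4, 1.1]
finger_gap: 0.712
finger_force: 56.8
[0.59184968 0.30255711 0.21491072] [-3.13341345 -0.40928423 -0.24813302]
plaque slope in tool [-1.48889138 -0.02537321] 17495 [-0.04324114  0.01936213]
```

View pics/s5.png

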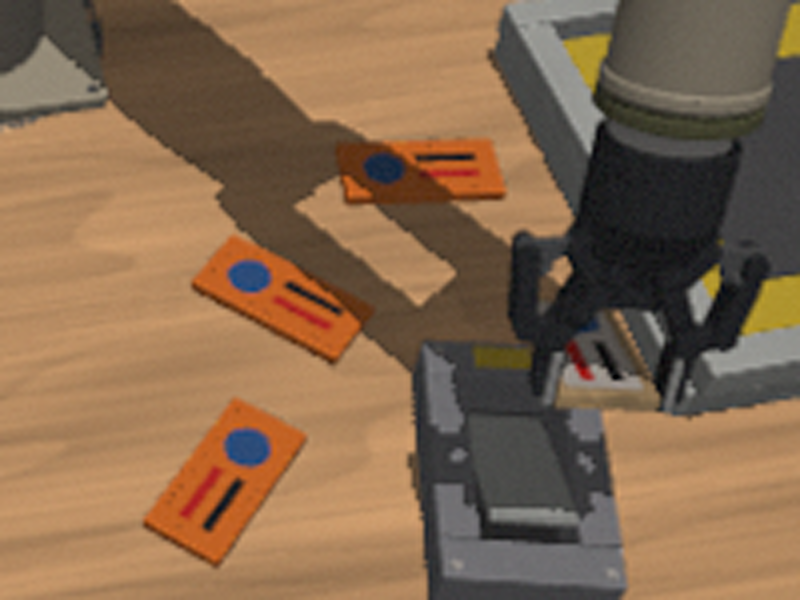

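View pics/w5.png

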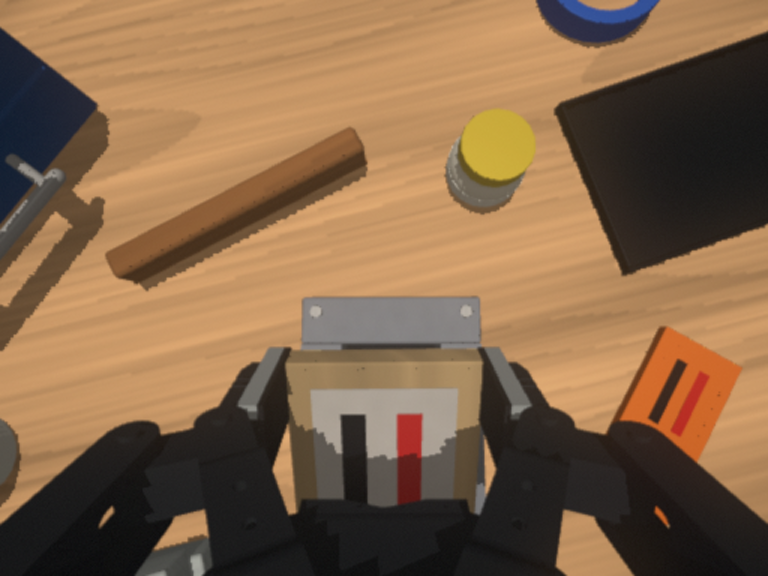

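The plaque is out of the nest and held by its far end, print up: in the wrist view its end is at (385,370) between the pads. The nest floor stays tipped. Next I'll measure the tray, the grip offset and the floor.

```bash
python3 -m creep '[[[0,0,0],[0,-6,0],5.5],[[0,0,0],[0,-12,0],5.5],[[0,0,0],[0,-18,0],5.5],[[0,0,-1],[0,-23.5,0],5.5],[[0,0,-2],[0,-23.5,0],5.5],[[0,0,-2],[0,-23.5,0],5.5],[[0,0,-2],[0,-23.5,0],5.5]]'
cat >> h.py <<'E'
def held(p):
    t,R=pose(); Q=cloud(p); T=R.inv().apply((Q-t).reshape(-1,3)).reshape(Q.shape)
    hsv=cv2.cvtColor(p["img"],cv2.COLOR_BGR2HSV)
    s=(abs(T[...,1])<.027)&(T[...,0]<.03)&(T[...,0]>-.05)&(abs(T[...,2])<.03)&(hsv[...,2]>40)
    A=np.c_[T[s][:,:2],np.ones(s.sum())]; c=np.linalg.lstsq(A,T[s][:,2],rcond=None)[0]
    r=np.abs(A@c-T[s][:,2]); g=r<.003; c=np.linalg.lstsq(A[g],T[s][g,2],rcond=None)[0]
    x=T[s][g,0]; print("TCP",np.round(t,4),R.as_euler('xyz').round(4),"plaque top in tool: slope x,y",c[:2].round(4),"z@0",c[2].round(4),"x range",np.percentile(x,[.5,99.5]).round(4),g.sum())
def tray(p):
    Q=cloud(p); g=p["img"].max(-1)
    m=(abs(Q[...,0]-.695)<.12)&(abs(Q[...,1]-.017)<.14)&(Q[...,2]<.03)&(g<50)
    m=cv2.morphologyEx(m.astype(np.uint8),cv2.MORPH_OPEN,np.ones((3,3)))>0
    n,l,st,_=cv2.connectedComponentsWithStats(m.astype(np.uint8)); k=l==1+st[1:,4].argmax()
    print("tray",cv2.minAreaRect(Q[k][:,:2].astype(np.float32)*1000),np.nanpercentile(Q[k][:,2],[5,50,95]).round(4))
E
python3 - <<'E'
from h import *
held(cam("wrist")); tray(cam("scene")); p=cam("top"); tray(p)
print(readout.sense()["joint_positions"])
E
```

```text
time: 28.65
ee_pos: [0.5813, 0.303, 0.2252]
tcp_rot: [3.141, 0.006, -0.245]
ft_force: [-0.1, 0.9, -0.9]
finger_gap: 0.71
finger_force: 56.7
TCP [0.5807 0.3032 0.225 ] [ 3.1412  0.0068 -0.2444] plaque top in tool: slope x,y [-0.0076  0.0011] z@0 0.007 x range [-0.0426  0.0112] 9888
tray ((692.7517700195312, 19.229248046875), (143.96498107910156, 192.03677368164062), 5.453449726104736) [0.0023 0.0053 0.0113]
tray ((694.8447875976562, 18.052513122558594), (135.65916442871094, 184.26437377929688), 5.303159713745117) [-0.0022  0.0038  0.0095]
[0.40122403 0.29755562 1.35409959 0.00429243 1.49638088 2.21550818]
```

```bash
python3 -m creep '[[[1,1.2,0],[0,0,-6.8],5.5],[[2,2.4,0],[0,0,-13.6],5.5],[[3,3.6,0],[0,0,-20.4],5.5],[[4,4.9,0],[0,0,-27.2],5.5],[[5,6.1,0],[0,0,-34],5.5],[[6,7.4,0],[0,0,-40.8],5.5],[[7,8.6,0],[0,0,-47.6],5.5],[[8,9.9,0],[0,0,-54.7],5.5]]'
python3 -m creep '[[[-0.4,1.5,0],[0,0,-6.8],5.5],[[-0.8,3,0],[0,0,-13.6],5.5],[[-1.2,4.5,0],[0,0,-20.4],5.5],[[-1.7,6.1,0],[0,0,-27.2],5.5],[[-2.1,7.6,0],[0,0,-34],5.5],[[-2.6,9.2,0],[0,0,-40.8],5.5],[[-3,10.7,0],[0,0,-47.6],5.5],[[-3.4,12.3,0],[0,0,-54.7],5.5]]'
python3 -m creep '[[[0,0,0],[0,0,0],5.5],[[0,0,0],[0,0,0],5.5],[[0,0,0],[0,0,0],5.5],[[0,0,0],[0,0,0],5.5],[[0,0,0],[0,0,0],5.5]]'
python3 - <<'E'
from h import *
p=cam("wrist"); held(p); print(to([.6889,.0721,.025])); tray(p)
E
```

```text
time: 29.47
ee_pos: [0.6344, 0.1875, 0.2247]
tcp_rot: [-3.135, 0.005, 0.717]
ft_force: [0.6, 0.4, -1.1]
finger_gap: 0.706
finger_force: 56.7
time: 30.13
ee_pos: [0.6888, 0.0721, 0.2239]
tcp_rot: [-3.134, -0.002, 1.671]
ft_force: [-0.1, 0.8, -0.2]
finger_gap: 0.709
finger_force: 56.7
time: 30.55
ee_pos: [0.6888, 0.0732, 0.2242]
tcp_rot: [-3.133, -0.003, 1.664]
ft_force: [-0.2, -0.2, -1.4]
finger_gap: 0.711
finger_force: 56.7
TCP [0.6889 0.073  0.2242] [-3.1335e+00 -2.9000e-03  1.6644e+00] plaque top in tool: slope x,y [-0.0078 -0.0006] z@0 0.0073 x range [-0.044   0.0099] 10030
[-0.15  0.16 19.92]
tray ((670.7984008789062, 47.959224700927734), (101.520263671875, 125.69108581542969), 4.4542236328125) [0.0045 0.0057 0.0071]
```

```bash
python3 -m creep '[[[-0.1,0,4],[0,0,0],5.5],[[-0.1,0,8],[0,0,0],5.5],[[-0.1,0,11.5],[0,0,0],5.5],[[-0.1,0,14.5],[0,0,0],5.5],[[-0.1,0,17],[0,0,0],5.5],[[-0.1,0,18.5],[0,0,0],5.5],[[-0.1,0,19.3],[0,0,0],5.5],[[-0.1,0,19.3],[0,0,0],5.5]]'
python3 -m creep '[[[0,0,0.3],[0,0,0],5.5],[[0,0,0.5],[0,0,0],5.5],[[0,0,0.6],[0,0,0],5.5],[[0,0,0.6],[0,0,0],5.5],[[0,0,0.6],[0,0,0],7],[[0,0,0.6],[0,0,0],7.5],[[0,0,0.6],[0,0,0],8],[[0,0,0.6],[0,0,0],8]]'
python3 -m creep '[[[0,0,0],[0,0,0],8],[[0,0,-0.5],[0,0,0],8],[[0,0,-1.5],[0,0,0],8],[[0,0,-4],[0,0,0],8],[[0,0,-8],[0,0,0],8],[[0,0,-12],[0,0,0],8],[[0,0,-16],[0,0,0],8],[[0,0,-18],[0,0,0],8]]'
python3 - <<'E'
from h import *
p=cam("scene"); save(p,"s6",k=1.5); Q=cloud(p)
n=np.array([.540,.3135]); ex=np.array([.970,-.242]); ey=np.array([.242,.970])
d=Q[...,:2]-n; u=d@ex; v=d@ey; z=Q[...,2]
for a in range(-60,70,10):
    m=(abs(u-a/1000)<.004)&(abs(v)<.02)&(z<.1); print(a,np.round(np.nanmedian(z[m]),4) if m.any() else None,end="; ")
m=(abs(Q[...,0]-.694)<.06)&(abs(Q[...,1]-.018)<.085)&(p["img"].max(-1)>70)&(z<.03)
A=np.c_[Q[m][:,:2],np.ones(m.sum())]; print("\nplaque",np.linalg.lstsq(A,z[m],rcond=None)[0].round(4),np.nanmedian(z[m]),cv2.minAreaRect(Q[m][:,:2].astype(np.float32)*1000))
print(readout.sense()["joint_positions"].round(2),pose()[0])
E
```

```text
time: 31.27
ee_pos: [0.6864, 0.0717, 0.0293]
tcp_rot: [-3.13, -0.003, 1.664]
ft_force: [-0.5, 1.2, -0.5]
finger_gap: 0.709
finger_force: 56.7
time: 31.93
ee_pos: [0.6878, 0.0715, 0.0255]
tcp_rot: [-3.134, -0.003, 1.664]
ft_force: [-0.1, -0.8, 0.0]
finger_gap: 0.936
finger_force: 0.0
time: 32.6
ee_pos: [0.6914, 0.0712, 0.2135]
tcp_rot: [3.141, -0.002, 1.664]
ft_force: [0.5, 0.5, 2.0]
finger_gap: 0.936
finger_force: 0.0
-60 0.0103; -50 0.0157; -40 0.02; -30 0.0246; -20 0.0283; -10 0.0327; 0 0.0363; 10 0.0414; 20 0.045; 30 0.0056; 40 0.0525; 50 0.0588; 60 0.0576; 
plaque [-0.0123  0.0058  0.0235] 0.015277313719399555 ((690.6441650390625, 16.374526977539062), (67.75811767578125, 131.17877197265625), 6.05792236328125)
[ 0.03  0.4   1.24  0.    1.49 -0.07] [0.69289816 0.07120575 0.21714518]
```

View pics/s6.png

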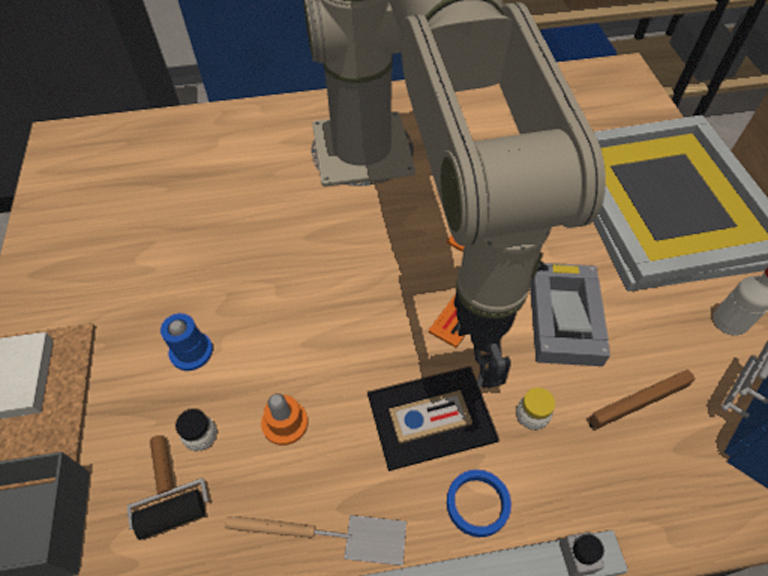

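The plaque lies flat, print up, in the tray at (430,415), with its top at about 15 mm. The sleeves and pots are unchanged, and the nest floor is still tipped at (572,305). Now I'll press the floor's raised end level.

```bash
python3 -m creep '[[[3,-1,0],[0,0,3],0],[[6,-2,0],[0,0,6],0],[[9.5,-3.3,0],[0,0,9],0],[[13,-4.5,0],[0,0,12],0],[[16.5,-5.7,0],[0,0,15],0],[[20,-7,0],[0,0,18],0],[[23,-8,0],[0,0,19.4],0],[[24,-8.4,0],[0,0,19.4],0]]'
python3 -m creep '[[[0,0,3],[0,0,0],0],[[0,0,6],[0,0,0],0],[[0,0,9],[0,0,0],0],[[0,0,11],[0,0,0],0],[[0,0,11],[0,0,0],0],[[0,0,11],[0,0,0],0]]'
python3 - <<'E'
from h import *
t,R=pose(); print(t,R.as_euler('xyz'),to([.5866,.3019,.060]))
E
```

```text
time: 33.32
ee_pos: [0.5808, 0.3065, 0.2074]
tcp_rot: [-3.133, -0.002, 1.328]
ft_force: [-0.1, -0.1, 0.8]
finger_gap: -0.002
finger_force: 0.0
time: 33.82
ee_pos: [0.5813, 0.3017, 0.0957]
tcp_rot: [-3.131, 0.002, 1.326]
ft_force: [0.5, 0.6, 0.0]
finger_gap: -0.004
finger_force: 0.0
[0.58133496 0.30167168 0.09565611] [-3.13062000e+00  1.82767549e-03  1.32579588e+00] [0.16 0.54 3.56]
```

```bash
python3 -m creep '[[[0.1,0.5,0.8],[0,0,0],0],[[0.1,0.5,1.3],[0,0,0],0],[[0.1,0.5,1.8],[0,0,0],0],[[0.1,0.5,2.3],[0,0,0],0],[[0.1,0.5,2.7],[0,0,0],0],[[0.1,0.5,3.1],[0,0,0],0],[[0.1,0.5,3.4],[0,0,0],0],[[0.1,0.5,3.4],[0,0,0],0]]'
python3 -m creep '[[[0,0,0.05],[0,0,0],0],[[0,0,0.1],[0,0,0],0],[[0,0,0.15],[0,0,0],0],[[0,0,0.15],[0,0,0],0]]'
```

```text
time: 34.48
ee_pos: [0.5866, 0.3022, 0.0617]
tcp_rot: [-3.132, 0.0, 1.326]
ft_force: [-0.2, 0.5, 0.9]
finger_gap: 0.0
finger_force: 0.4
time: 34.82
ee_pos: [0.5866, 0.3022, 0.0608]
tcp_rot: [-3.132, 0.0, 1.326]
ft_force: [-0.2, -1.6, 1.7]
finger_gap: -0.002
finger_force: 1.0
```

```bash
python3 -m creep '[[[0,0,0.1],[0,0,0],0],[[0,0,0.2],[0,0,0],0],[[0,0,0.3],[0,0,0],0],[[0,0,0.3],[0,0,0],0]]'
python3 -m creep '[[[0,0,0.05],[0,0,0],0],[[0,0,0.1],[0,0,0],0],[[0,0,0.1],[0,0,0],0],[[0,0,0.1],[0,0,0],0]]'
python3 -m creep '[[[0,0,0.05],[0,0,0],0],[[0,0,0.1],[0,0,0],0],[[0,0,0.1],[0,0,0],0],[[0,0,0.1],[0,0,0],0]]'
```

```text
time: 35.15
ee_pos: [0.5868, 0.3022, 0.0589]
tcp_rot: [-3.133, 0.0, 1.326]
ft_force: [-4.8, -2.5, 10.9]
finger_gap: 0.0
finger_force: 5.2
time: 35.48
ee_pos: [0.5869, 0.3022, 0.0588]
tcp_rot: [-3.133, 0.0, 1.326]
ft_force: [-8.1, -4.2, 17.0]
finger_gap: 0.0
finger_force: 8.3
time: 35.82
ee_pos: [0.587, 0.3022, 0.0587]
tcp_rot: [-3.133, 0.0, 1.326]
ft_force: [-11.5, -6.2, 21.9]
finger_gap: 0.004
finger_force: 11.4
```

The force now climbs while the height holds at 0.0587, so the floor is on its stop. I'll retreat and check everything.

```bash
python3 -m creep '[[[0,0,-1],[0,0,0],0],[[0,0,-4],[0,0,0],0],[[0,0,-8],[0,0,0],0],[[0,0,-12],[0,0,0],0],[[0,0,-16],[0,0,0],0],[[-3,0,-18],[0,0,0],0],[[-6,-2,-18],[0,0,0],0],[[-9,-4,-18],[0,0,0],0]]'
python3 -m creep '[[[-3,-2.5,0],[0,0,0],0],[[-6,-5,0],[0,0,0],0],[[-9,-7.5,0],[0,0,0],0],[[-12,-10,0],[0,0,0],0],[[-12,-10,0],[0,0,0],0],[[-12,-10,0],[0,0,0],0]]'
python3 - <<'E'
from h import *
n=np.array([.540,.3135]); ex=np.array([.970,-.242]); ey=np.array([.242,.970])
for c in("scene","top"):
    p=cam(c); save(p,"f_"+c,k=1.5); Q=cloud(p); d=Q[...,:2]-n; u=d@ex; v=d@ey; z=Q[...,2]
    m=(abs(u)<.055)&(abs(v)<.02)&(z<.1)
    if m.any(): print(c,"floor slope",np.polyfit(u[m],z[m],1).round(4),m.sum())
    rings(p,"sleeve_blue1"); rings(p,"sleeve_orange1"); rings(p,"pot_black"); rings(p,"pot_yellow")
    m=(abs(Q[...,0]-.694)<.06)&(abs(Q[...,1]-.018)<.085)&(p["img"].max(-1)>70)&(z<.03)
    if m.sum()>50:
        A=np.c_[Q[m][:,:2],np.ones(m.sum())]; print("plaque",np.linalg.lstsq(A,z[m],rcond=None)[0].round(4),np.nanmedian(z[m]))
print(pose()[0],readout.sense()["ft_force"])
E
```

```text
time: 36.48
ee_pos: [0.5286, 0.2239, 0.2385]
tcp_rot: [-3.137, -0.002, 1.326]
ft_force: [-0.6, -0.3, -0.6]
finger_gap: 0.003
finger_force: 0.0
time: 36.98
ee_pos: [0.4003, 0.1314, 0.2371]
tcp_rot: [-3.134, -0.001, 1.325]
ft_force: [0.3, 0.5, 0.6]
finger_gap: 0.0
finger_force: 0.0
scene floor slope [0.0022 0.0355] 467
sleeve_blue1 0.82 [121. 222.] z 0.093 circ [ 0.4889 -0.3942] 0.0304
sleeve_blue1 0.5 [129. 236.] z 0.047 circ [ 0.5033 -0.3843] 0.0244
sleeve_orange1 0.53 [190. 282.] z 0.053 circ [ 0.6616 -0.2302] 0.0294
pot_black 0.7 [128. 288.] z 0.061 circ [ 0.6578 -0.3773] 0.0264
pot_black 0.21 [120. 224.] z 0.093 circ [ 0.4875 -0.3943] 0.0316
pot_yellow 0.59 [357. 270.] z 0.061 circ [0.7167 0.1945] 0.0258
plaque [-0.006   0.0084  0.019 ] 0.015208469746706421
top floor slope [0.001  0.0333] 344
sleeve_blue1 0.77 [365. 198.] z 0.095 circ [ 0.4893 -0.3963] 0.0285
sleeve_blue1 0.64 [164. 175.] z 0.039 circ [0.5401 0.3121] 0.0636
sleeve_blue1 0.51 [357. 197.] z 0.053 circ [ 0.4828 -0.3772] 0.022
sleeve_blue1 0.31 [198. 128.] z 0.062 circ [0.7163 0.19  ] 0.0255
sleeve_orange1 0.68 [317. 150.] z 0.055 circ [ 0.6594 -0.231 ] 0.0271
sleeve_orange1 0.31 [250. 136.] z 0.02 circ [0.6907 0.0128] 0.0655
pot_black 0.54 [357. 149.] z 0.063 circ [ 0.6572 -0.3799] 0.0256
pot_yellow 0.77 [198. 126.] z 0.062 circ [0.7164 0.19  ] 0.0255
plaque [-0.0409 -0.0131  0.041 ] 0.012873728419380726
[0.40184701 0.1323642  0.23693287] [-0.79514449  0.25806811  0.3397142 ]
```

View pics/f_scene.png

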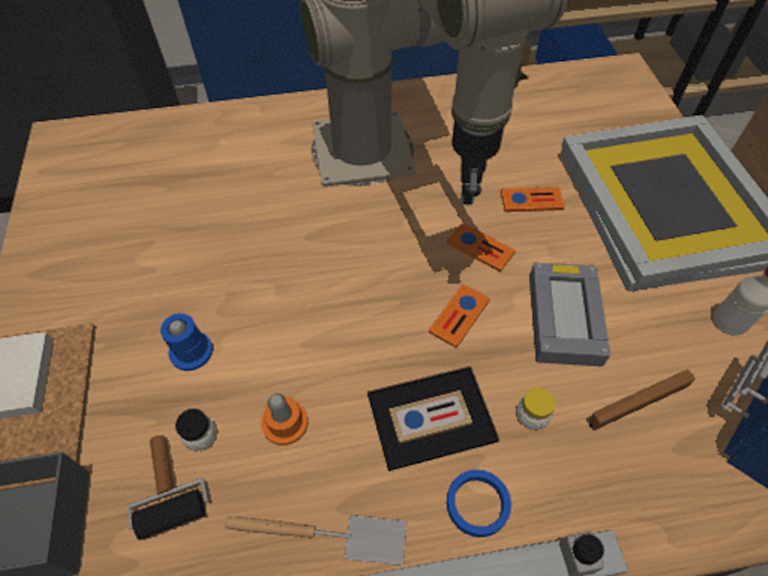

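Everything checks out in this view. The nest floor is level at (570,310), the plaque is flat in the tray at (430,415), and the sleeves are down on their own spindles at (185,340) and (283,418). The pots haven't moved, and the gripper is clear of everything.

```bash
python3 -c "
from bench import job; print(job.finish_job())"
```

```text
the job is handed in; nothing more can be done
None
```

I handed the job in after about 37 s of robot time, with no verdict returned: the last pictures show the plaque flat and print up in the tray, the nest floor level, all three sleeves (two blue, one orange) down on their own spindles, and the pots unmoved.

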